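# Make up the wet-mount caddy

## Robot

A 7-joint arm with a two-finger parallel gripper is mounted at the origin on a cart in front of the work surface, level with it; the furniture and walls round the work are solid. World frame = base frame: x ahead of the robot, y to its left, z up, the work surface at z = 0. Lengths are in mm, angles in rad, forces in N, time in s.
With the tool pointing down it reaches from about 350 to 900 mm from the base axis. Payload 7.2 kg.
Tool frame: the origin (TCP) lies midway between the tips of the shut fingers; the grasp point (between the pads) lies behind it (hold_point_z is the z of the grasp point in the tool frame, in mm); z points along the fingers, y is the line along which they close (so a half turn about z gives the same grasp; the last joint's range is limited). The gripper opens to 85 mm and grips with 20 to 120 N. Pads are 22 mm wide; open, the fingers measure 114 mm over their backs; the gripper's body (76 mm by 85 mm) begins 54 mm behind the grasp point. The pads swing forward as they close: fully open they stand 13 mm farther back than shut.
Start: joints at [-1.4, 0.411, -0.013, 1.596, 0.006, 1.134, -0.082], TCP at [147.845, 607.265, 231.297] pointing down, gripper open.
Joint ranges: [-2.95, 2.95], [-0.29, 1.99], [-1.47, 1.44], [0.14, 2.54], [-1.03, 4.17], [0.13, 1.85], [-2.86, 2.86]. Speed limits (rad/s): [2.39, 2.39, 3.01, 3.01, 3.14, 3.14, 3.14].

## Interface

Orientations are given as a rotation vector (axis times angle).
In Python, from cell import * gives the robot as it stands.
- The arm moves only by the shell command python3 -m jog 'ROWS' [FORCE]. ROWS is JSON, a list of rows, each a list of 7 numbers: the shift along the tool's x, y, z in cm, then the turn, a rotation vector about the tool's x, y, z in degrees, then the opening, from 0 (shut) to 1 (fully open). In form: [[tx, ty, tz, rx, ry, rz, claw], ...]. A call has 1 to 8 rows; each row shifts and turns the commanded pose from where the row before left it, along the tool's axes as they then stand; what a row does not reach is not made up. A row lasts 1/12 s, in which the tool goes at most 41.7 mm and 7.16 degrees, less where a joint would pass 70% of its speed; a pose out of reach is approached as far as the arm can. A call is refused whole if a number of a shift passes 4.17 or a number of a turn 7.16, either way. A call with a gripper value outside its range is refused whole. The fingers move at their own pace and stop on an object; FORCE is the grip in N (left out, the last holds). Time passes only in rows, so rows that do not move let the fingers close. It gives the time, the measured TCP pose, the force, the opening and the grip force at its end, in the units of the state.
- get_state(): the state, without advancing time (a new reading comes with each control period).
- grab_frame(name): name is "scene" or "top"; returns the picture (400x640x3 uint8, blue, green, red); there is no depth.
- camera_params(name): a dict with "intrinsics" (3x3 intrinsics, pixels), "k1" (the pictures are not rectified: a ray, as slopes to the right and down, at radius r is drawn at 1 + k1 r^2 times it, then the intrinsics apply), "rvec" (rotation vector, rad) and "tvec" (3), from world to camera coordinates, as OpenCV has them. Camera axes: x right, y down, z forward; pixel columns grow to the right and rows downward; lengths in mm; the calibration is good to about 2 mm. A picture is of the moment at which its call begins. camera_params takes no time and is no camera call.
- sign_off(): hands the job in; it is judged then, once.
The state is a dict: "t": time; "joints": joint angles; "dq": joint speeds; "tau": joint torques, N m; "tcp_pos": TCP position; "eef_rot": TCP orientation; "force": force on the tool from outside, world axes, zero at the start; "moment": the same for the moment, N m; "opening": finger opening in mm; "grip_force": force on a finger pad.
Only numpy, scipy, OpenCV 4.12 (cv2) and the standard library are available. Lean on these libraries where they do the work, as an engineer would, in place of code of your own. Each camera call takes 0.05 s, during which the arm holds its last target. There are 200 camera calls.

## Task

Make up the grey caddy for the wet-mount round: stand the blue-capped white bottle, the amber bottle and the red-capped dropper bottle each fully down in the well of its own colour (blue, amber-brown, red), and lay the blue marker in the pen trough. Set the bottles down upright, do not drop or tip them. The green-capped dropper bottle and the red marker belong to another bench: leave them where they are.

Things in the scene. Friction and masses are not known exactly. Their poses are not given: they have to be found in the camera images.
- saline_bottle: white round reagent bottle with a blue screw cap, 46 mm in diameter, 90 mm tall in all, standing on the worktop. The straight body reaches to 60 mm above the underside. Origin: centre of the underside, z up. Loose, about 57 g; grip the body about 40 mm up. Belongs in the blue well.
- iodine_bottle: brown (amber) round reagent bottle with a black screw cap, 40 mm in diameter, 82 mm tall in all, standing on the worktop. The straight body reaches to 56 mm above the underside. Origin: centre of the underside, z up. Loose, about 52 g; grip the body about 40 mm up. Belongs in the amber-brown well.
- red_dropper: slim white dropper bottle with a red pointed cap and red band, 30 mm in diameter, 75 mm tall in all, standing on the worktop. The straight body reaches to 50 mm above the underside. Origin: centre of the underside, z up. Loose, about 43 g; grip the body about 40 mm up. Belongs in the red well.
- green_dropper: slim white dropper bottle with a green pointed cap and green band, 30 mm in diameter, 75 mm tall in all, standing on the worktop. The straight body reaches to 50 mm above the underside. Origin: centre of the underside, z up. Loose, about 43 g; grip the body about 40 mm up. The look-alike: does not belong to this caddy, stays where it stands.
- blue_marker: felt marker, white barrel with a blue cap, 136 mm long (along its y axis), 14 mm wide and 15 mm high, lying on the worktop. Origin: middle of its underside, z up. Loose, about 14 g. Grip it across the barrel at its middle.
- red_marker: felt marker of the same size and shape, white barrel with a red cap; origin and axes as for the blue one. The look-alike: stays where it lies. (Another like it may lie at the far back of the worktop, fixed: ignore it.)
- well_blue: blue plastic cup on a dark 71 mm square plate: one of three wells of the grey caddy, in a row 74 mm apart, order varies. Origin: centre of underside, about 6 mm over the worktop, z up, y along the row, x from pen trough to row. The bottle's seat is 6 mm, the rim 24 mm above the origin; inner width 52 mm at the seat, flared to 62 mm at the rim. Fixed.
- well_amber: amber-brown plastic cup on a dark 71 mm square plate: one of three wells of the grey caddy, in a row 74 mm apart, order varies. Origin: centre of underside, about 6 mm over the worktop, z up, y along the row, x from pen trough to row. The bottle's seat is 6 mm, the rim 24 mm above the origin; inner width 46 mm at the seat, flared to 56 mm at the rim. Fixed.
- well_red: red plastic cup on a dark 71 mm square plate: one of three wells of the grey caddy, in a row 74 mm apart, order varies. Origin: centre of underside, about 6 mm over the worktop, z up, y along the row, x from pen trough to row. The bottle's seat is 6 mm, the rim 24 mm above the origin; inner width 36 mm at the seat, flared to 46 mm at the rim. Fixed.
- pen_trough: plate with two grey cradles along a long side of the fixed grey caddy (160x234 mm, 10 mm rim, 42 mm high loop at each short end). Origin: centre of underside, 6 mm over the worktop; y along it, +x to the wells' row 81 mm off. Floor 5 mm, cradle sides 22 mm above the origin, 27 mm apart at the floor, 34 on top; 163 mm between end stops; the middle 74 mm is a gap for fingers.
Not all that is in view belongs to the job. Of the things like the saline_bottle, leave any that is purple or yellow; of the rest the smaller one is meant.

How it is judged (in metres and radians):
At the end, for the whole second after the job is handed in: Saline, amber and red-capped bottles upright (0.12 rad) on the seats of the blue, amber and red wells (9 mm off centre, 4 mm in height); blue marker in the trough (20 mm off centre, 0.2 rad), not on its sides; green dropper standing and red marker within 30 mm of their starts; all released, at rest (horizontal distance between saline_bottle and well_blue below 0.009 m and z of saline_bottle in the frame of well_blue between 0.002 and 0.01 m and angle between each of saline_bottle, iodine_bottle, red_dropper, green_dropper's own z axis and vertical below 0.12 rad and horizontal distance between iodine_bottle and well_amber below 0.009 m and z of iodine_bottle in the frame of well_amber between 0.002 and 0.01 m and horizontal distance between red_dropper and well_red below 0.009 m and z of red_dropper in the frame of well_red between 0.002 and 0.01 m and x of blue_marker in the frame of pen_trough between -0.02 and 0.02 m and y of blue_marker in the frame of pen_trough between -0.02 and 0.02 m and z of blue_marker in the frame of pen_trough between 0 and 0.022 m and angle between the y axis of blue_marker and the y axis of pen_trough, either way round below 0.2 rad and distance of each of green_dropper, red_marker from where it was at the start of the episode below 0.03 m and linear speed of each of saline_bottle, iodine_bottle, red_dropper, blue_marker, green_dropper, red_marker below 0.02 m/s); the robot touches nothing.
It fails at once if a bottle is tipped over or laid down (angle between any of saline_bottle, iodine_bottle, red_dropper, green_dropper's own z axis and vertical above 0.7 rad).
It fails at once if the green-capped dropper bottle or the red marker is shifted by more than 30 mm (distance of any of green_dropper, red_marker from where it was at the start of the episode above 0.03 m).
It fails at once if a bottle is let fall from more than about 35 mm ((linear speed of saline_bottle above 0.85 m/s and contact force between the fingers and saline_bottle below 0.02 N) or (linear speed of iodine_bottle above 0.85 m/s and contact force between the fingers and iodine_bottle below 0.02 N) or (linear speed of red_dropper above 0.85 m/s and contact force between the fingers and red_dropper below 0.02 N) or (linear speed of green_dropper above 0.85 m/s and contact force between the fingers and green_dropper below 0.02 N)).
It also fails if it takes over 99 s, if anything falls off the work surface, if the arm or the gripper's body presses on something with over 40 N, if the wrist force passes 120 N, or if a joint passes its speed limit or range.

## Working session

There is one attempt and no reset: what is moved stays moved. The work goes in short steps, Python scripts to look and compute and a shell command to move; the robot and the scene stay as the last step left them, time stands still between calls to the robot, and variables do not carry over. Pictures are saved under pics/ and viewed, at most 14 in all, crops included, and the job is handed in when it is done.

```bash
mkdir -p pics; ls; python3 - <<'E'
from cell import *
import cv2
for n in("scene","top"):
    cv2.imwrite(f"pics/{n}0.png",grab_frame(n)); print(n,camera_params(n))
s=get_state(); print(s)
E
```

```text
pics
scene {'intrinsics': array([[499.78260937,   0.        , 323.9299868 ],
       [  0.        , 499.78260937, 200.49270425],
       [  0.        ,   0.        ,   1.        ]]), 'k1': -0.12083130510548278, 'rvec': array([ 2.29011867, -0.80201323,  0.29235054]), 'tvec': array([-294.33197017,  372.19027671,  855.36079984])}
top {'intrinsics': array([[423.69203012,   0.        , 325.02613112],
       [  0.        , 423.69203012, 194.43782208],
       [  0.        ,   0.        ,   1.        ]]), 'k1': 0.035597368824966946, 'rvec': array([ 2.19544256, -2.1353284 ,  0.11889102]), 'tvec': array([ 183.83094617,  527.91388697, 1220.12944513])}
{'t': 0.1, 'joints': array([-1.40016868,  0.41184978, -0.01268503,  1.5969927 ,  0.00561509,
        1.13428224, -0.08223499]), 'dq': array([-0.00161421, -0.00113693, -0.00204949, -0.00303851,  0.00067818,
        0.00116021,  0.00170288]), 'tau': array([ 3.11187563e-03, -6.01832986e+01,  6.84223305e-01, -3.00083828e+01,
        1.39348791e-02,  6.43791500e-03, -4.10561057e-06]), 'tcp_pos': array([147.80189337, 606.80065474, 230.50545578]), 'eef_rot': array([-3.74297943e-01, -3.11916588e+00,  2.34947911e-03]), 'force': array([-0.58413961, -0.10714773,  0.30814852]), 'moment': array([-0.03940966, -0.01857099,  0.01876887]), 'grip_force': 0.0, 'opening': 85.1561088296635}
```

View pics/scene0.png

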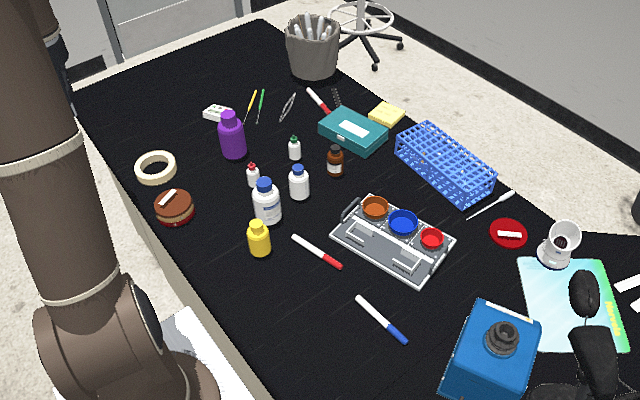

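View pics/top0.png

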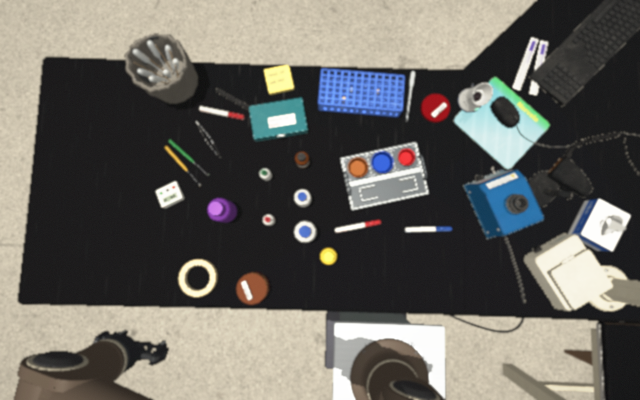

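Scene picture: caddy at (395,240) with amber (375,207), blue (403,222) and red (432,238) wells. Candidates:
- **Saline:** large white/blue-cap (267,203), small one (299,183), purple (232,135), yellow (259,238). I choose the small one at (299,183).
- **Droppers:** red cap (252,175) is wanted; green cap (294,147) stays.
- **Amber bottle:** (335,160).
- **Markers:** blue (381,319) is wanted; red (316,251) stays, and another red lies far back at (318,100).

Top picture: small saline (302,197), amber (302,158), red dropper (268,219), blue marker (429,229), wells (358,168), (382,162), (406,157).

```bash
cat > h.py <<'E'
import numpy as np, cv2
from cell import *
from scipy.spatial.transform import Rotation as Ro
def cam(n):
    p=camera_params(n); return p['intrinsics'],np.array([p['k1'],0,0,0,0.]),cv2.Rodrigues(p['rvec'])[0],p['tvec']
def ray(n,uv):
    K,d,R,t=cam(n); q=cv2.undistortPoints(np.array([[uv]],float),K,d)[0,0]
    v=R.T@np.array([*q,1.]); return -R.T@t, v/np.linalg.norm(v)
def plane(n,uv,z):
    o,v=ray(n,uv); return o+v*(z-o[2])/v[2]
def tri(a,b):
    (o,v),(p,w)=ray('top',a),ray('scene',b)
    s=np.linalg.lstsq(np.c_[v,-w],p-o,rcond=None)[0]; A=o+v*s[0];B=p+w*s[1]
    return (A+B)/2,np.linalg.norm(A-B)
def proj(n,P):
    K,d,R,t=cam(n); return cv2.projectPoints(np.array([P],float),R,t,K,d)[0].reshape(-1,2)[0]
HUE={'blue':(100,130),'red':(172,188),'amber':(4,18),'green':(40,90)}
def mask(im,c,smin=90,vmin=40):
    h,s,v=[x.astype(int) for x in cv2.split(cv2.cvtColor(im,cv2.COLOR_BGR2HSV))]
    a,b=HUE[c]; h2=np.where(h<a-100,h+180,h) if b>180 else h
    return (((h2>=a)&(h2<=b))&(s>smin)&(v>vmin)).astype(np.uint8)
def blob(im,c,seed,r=14,**k):
    m=mask(im,c,**k); n,l,st,ce=cv2.connectedComponentsWithStats(m)
    best=[i for i in range(1,n) if st[i,4]>=4 and np.hypot(*(ce[i]-seed))<r]
    if not best: return None
    i=max(best,key=lambda i:st[i,4]); pts=np.argwhere(l==i)[:,::-1]
    return ce[i],st[i],pts
E
python3 - <<'E'
from h import *
T=cv2.imread('pics/top0.png');S=cv2.imread('pics/scene0.png')
for nm,c,a,b in [('wA','amber',(358,168),(375,207)),('wB','blue',(382,162),(403,222)),('wR','red',(406,157),(432,238)),('sal','blue',(302,197),(298,171)),('big','blue',(304,231),(264,184)),('redd','red',(268,219),(252,167)),('grn','green',(265,174),(293,139)),('iod','amber',(302,158),(335,165)),('bm','blue',(443,229),(398,334)),('rm','red',(373,223),(330,260))]:
    A=blob(T,c,a,smin=60);B=blob(S,c,b)
    if A is None or B is None: print(nm,A is None,B is None);continue
    P,e=tri(A[0],B[0]); print(nm,A[0].round(1),A[1][2:],B[0].round(1),B[1][2:],P.round(1),round(e,1))
# white bodies in the top view
for nm,s,z in [('bm',(420,229),8),('rm',(352,228),8)]:
    m=((T.min(2)>130)).astype(np.uint8); n,l,st,ce=cv2.connectedComponentsWithStats(m)
    i=min(range(1,n),key=lambda i:np.hypot(*(ce[i]-s))); print(nm,ce[i].round(1),st[i],plane('top',ce[i],z).round(1))
for nm,img,o in(('top',T,(225,140,455,245)),('scene',S,(230,120,470,300))):
    c=img[o[1]:o[3],o[0]:o[2]]; cv2.imwrite(f'pics/{nm}c.png',cv2.resize(c,None,fx=3.2,fy=3.2,interpolation=cv2.INTER_CUBIC))
E
```

```text
wA [357.6 166.9] [ 22  21 347] [375.  206.7] [ 27  25 501] [607.9 104.1  21.9] 1.6
wB [381.8 162. ] [ 23  23 419] [402.4 221.8] [ 30  27 656] [624.8  32.   22.4] 1.4
wR [406.2 156.5] [ 19  18 271] [431.4 237.5] [ 24  23 418] [643.2 -40.2  22.4] 2.2
sal [301.5 196.2] [ 8  9 57] [297.6 168.6] [ 12  13 117] [509.5 264.7  82.3] 0.9
big [304.6 231.2] [ 12  12 110] [263.8 183.9] [ 16  17 223] [410.9 251.8 106.4] 1.3
redd [267.1 218.9] [ 7  5 28] [251.3 165.6] [ 9  9 54] [443.4 362.2  59.6] 2.1
grn [263.6 172.3] [ 4  4 14] [293.4 138.9] [ 8  7 43] [578.1 377.8  58.8] 1.4
iod [301.2 158.1] [ 16  16 166] [335.5 161.5] [ 17  27 247] [628.8 272.7  27.7] 1.7
bm [443.9 228.4] [ 18   8 127] [396.9 333.9] [ 23  22 208] [ 432.1 -155.2    8.5] 3.2
rm [372.6 222.7] [ 18  11 134] [332.6 261.5] [ 22  17 162] [443.6  55.    6. ] 1.9
bm [420.7 228.8] [405 226  32   7 173] [430.2 -87.9   8. ]
rm [349.8 227.1] [335 222  31  11 170] [429.3 122.1   8. ]
```

View pics/scenec.png

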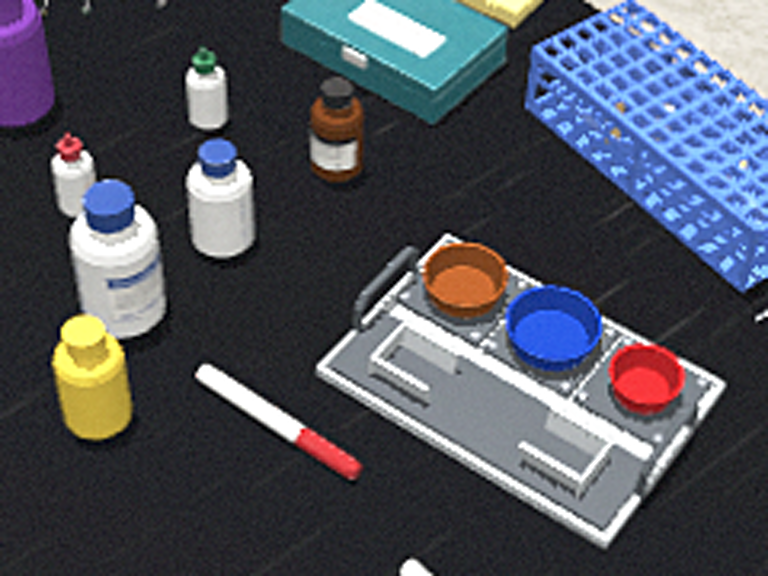

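The crop confirms the choice: the small blue-capped bottle at crop (220,200) is next to the big one at (115,255). Red dropper is at (75,175), amber at (337,130), and the wells run amber, blue, red at (465,280), (553,327), (646,378). Well spacings measure 74.1 and 74.5 mm, so they agree with the 74 mm given.

```bash
cat >> h.py <<'E'
def go(x,y,z,ang,N=None):
    "how far (cm, deg in tool axes) to tcp x,y,z with closing line at ang deg, tool down"
    s=get_state(); R=Ro.from_rotvec(s['eef_rot']); 
    a=np.radians(ang); ty=np.array([np.cos(a),np.sin(a),0]); tz=np.array([0,0,-1.]); 
    G=Ro.from_matrix(np.c_[np.cross(ty,tz),ty,tz]); r=(R.inv()*G).as_rotvec(degrees=True)
    d=R.inv().apply(np.array([x,y,z])-s['tcp_pos'])/10
    print('t',round(s['t'],2),'tcp',s['tcp_pos'].round(1),'shift cm',d.round(2),'turn',r.round(1),'open',round(s['opening'],1),'F',s['force'].round(1))
E
python3 - <<'E'
from h import *
import cell; print([x for x in dir(cell) if not x.startswith('__')], getattr(cell,'hold_point_z',None))
T=cv2.imread('pics/top0.png');S=cv2.imread('pics/scene0.png')
A=blob(T,'amber',(302,158),smin=60); mn,mx=A[2].min(0),A[2].max(0); print('iod',mn,mx,[plane('top',(mn+mx)/2,z).round(1) for z in(45,56)])
# black cap as seen by the scene camera; body outline bottom
B=blob(S,'amber',(335,165)); print(B[2].min(0),B[2].max(0)); print('iod base guess scene', plane('scene',(B[2][:,0].mean(),B[2][:,1].max()),0).round(1))
for z in (0,27,41,82): print(z,proj('top',(628,272,z)).round(1),proj('scene',(628,272,z)).round(1))
for nm,c,s in (('bm','blue',(443,229)),('rm','red',(373,223))):
    m=mask(T,c,smin=60)|((T.min(2)>120)).astype(np.uint8); n,l,st,ce=cv2.connectedComponentsWithStats(m); i=l[s[1],s[0]]
    (c0,wh,an)=cv2.minAreaRect(np.argwhere(l==i)[:,::-1].astype(np.float32)); bx=cv2.boxPoints((c0,wh,an))
    P=np.array([plane('top',b,8)[:2] for b in bx]); e=[(P[0]+P[1])/2,(P[1]+P[2])/2,(P[2]+P[3])/2,(P[3]+P[0])/2]
    p,q=max(((e[0],e[2]),(e[1],e[3])),key=lambda t:np.linalg.norm(t[0]-t[1])); v=p-q
    print(nm,plane('top',c0,8).round(1),'len',np.linalg.norm(v).round(1),'ang',np.degrees(np.arctan2(v[1],v[0])).round(1))
x=np.array([.9713,.2377,0]);y=np.array([-.2377,.9713,0]);t=np.array([624.8,32,0])-81*x; t[2]=6; print('trough',t)
for u,v in((17,81),(17,-81),(-17,81),(-17,-81),(17,37),(17,-37),(-17,37),(-17,-37)):
    p=t+u*x+v*y+[0,0,22]; cv2.circle(S,tuple(int(k) for k in proj('scene',p).round()),1,(0,255,0),-1);cv2.circle(T,tuple(int(k) for k in proj('top',p).round()),1,(0,255,0),-1)
o=np.vstack([cv2.resize(S[180:300,320:470],(750,600))[:,:]]); o2=cv2.resize(T[135:215,330:440],(440,320))
cv2.imwrite('pics/tr.png',cv2.resize(np.hstack([o,cv2.resize(o2,(825,600))]),(800,305)))
E
```

```text
['IKError', 'camera_params', 'get_state', 'grab_frame', 'hold_point_z', 'sign_off'] -18.700000000000003
iod [294 150] [309 165] [array([627.9, 270.4,  45. ]), array([625.7, 269.8,  56. ])]
[327 150] [343 176]
iod base guess scene [613.5 255.1   0. ]
0 [301.8 160.4] [335.7 169.7]
27 [301.3 158.6] [335.8 161.9]
41 [301.  157.7] [335.8 157.8]
82 [300.3 154.9] [335.9 145.2]
bm [ 431.9 -112.5    8. ] len 141.8 ang 91.7
rm [434.2  99.    8. ] len 143.0 ang -77.1
trough [546.1247  12.7463   6.    ]
```

View pics/tr.png

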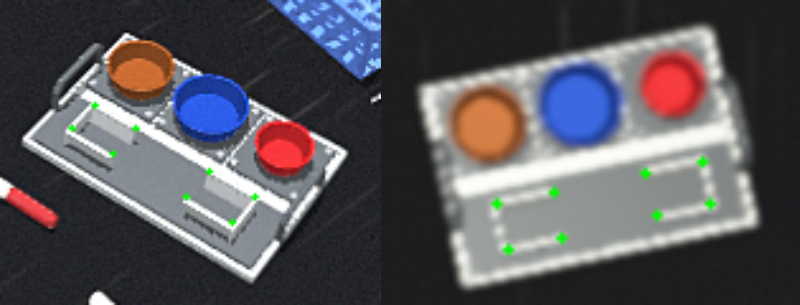

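The projected trough corners (green) sit on the cradles in both views, so the caddy pose is good. Moving to the saline bottle.

```bash
python3 -c "
from h import *
go(509.5,264.7,180,76.3)"
```

```text
t 0.1 tcp [147.8 606.8 230.5] shift cm [-43.24 -24.67   5.09] turn [-0.1  0.   0. ] open 85.2 F [-0.6 -0.1  0.3]
```

```bash
python3 -m jog '[[-2.7,-1.54,0,0,0,0,1],[-2.7,-1.54,0,0,0,0,1],[-2.7,-1.54,0,0,0,0,1],[-2.7,-1.54,0,0,0,0,1],[-2.7,-1.54,0,0,0,0,1],[-2.7,-1.54,0,0,0,0,1],[-2.7,-1.54,0,0,0,0,1],[-2.7,-1.54,0,0,0,0,1]]' 30; python3 -m jog '[[-2.7,-1.54,0,0,0,0,1],[-2.7,-1.54,0,0,0,0,1],[-2.7,-1.54,0,0,0,0,1],[-2.7,-1.54,0.5,0,0,0,1],[-2.7,-1.54,1,0,0,0,1],[-2.7,-1.54,1,0,0,0,1],[-2.7,-1.54,1,0,0,0,1],[0,0,0,0,0,0,1]]'; python3 -c "
from h import *
go(509.5,264.7,20,76.3)"
```

```text
t: 0.77
tcp_pos: [329.4, 435.1, 231.1]
eef_rot: [-0.374, -3.119, 0.001]
force: [0.4, 0.9, -0.2]
opening: 85.4
grip_force: 0.0
t: 1.43
tcp_pos: [490.4, 280.3, 194.3]
eef_rot: [0.387, 3.117, -0.007]
force: [0.6, 0.0, 0.2]
opening: 85.2
grip_force: 0.0
t 1.43 tcp [490.4 280.3 194.3] shift cm [-2.22 -0.96 17.43] turn [-0.3  0.1 -0.4] open 85.2 F [0.6 0.  0.2]
```

```bash
python3 -m jog '[[-1.1,-0.5,0,0,0,0,1],[-1.1,-0.46,0,0,0,0,1],[0,0,2.5,0,0,0,1],[0,0,2.5,0,0,0,1],[0,0,2.5,0,0,0,1],[0,0,0,0,0,0,1]]'; python3 -c "
from h import *
go(509.5,264.7,20,76.3)
cv2.imwrite('pics/a.png',cv2.resize(grab_frame('scene')[60:260,200:420],None,fx=3,fy=3))"
```

```text
t: 1.93
tcp_pos: [503.5, 271.6, 117.3]
eef_rot: [-0.371, -3.114, 0.007]
force: [-2.0, 0.9, -0.3]
opening: 85.2
grip_force: 0.0
t 1.93 tcp [503.5 271.6 117.3] shift cm [-0.8  -0.48  9.73] turn [-0.3 -0.3  0.1] open 85.2 F [-2.   0.9 -0.3]
```

View pics/a.png

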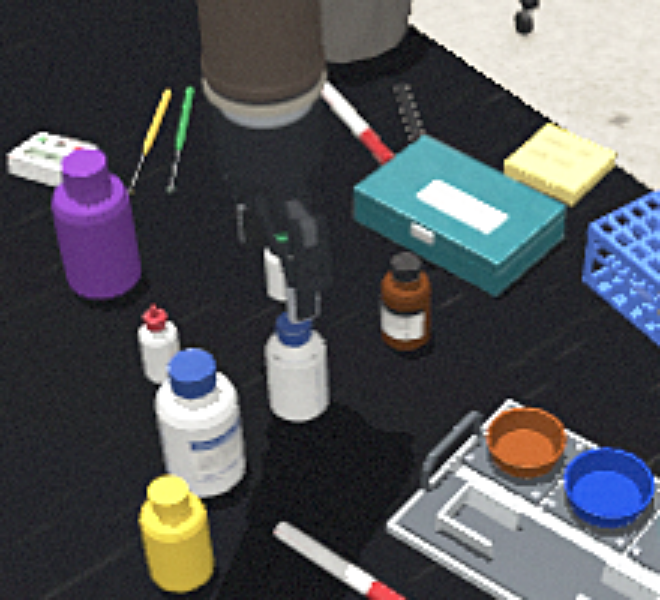

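The gripper is over the small saline bottle (crop 296,365) and clear of the big one (crop 200,425). Finishing the alignment and going down.

```bash
python3 -m jog '[[-0.8,-0.48,0,0,0,0,1],[0,0,0,0,0,0,1],[0,0,1.5,0,0,0,1],[0,0,2,0,0,0,1],[0,0,2,0,0,0,1],[0,0,0,0,0,0,1],[0,0,0,0,0,0,1]]'; python3 -c "
from h import *
go(509.5,264.7,20,76.3)"
```

```text
t: 2.57
tcp_pos: [512.9, 265.8, 67.1]
eef_rot: [0.375, 3.119, -0.0]
force: [0.1, -0.5, -0.8]
opening: 85.8
grip_force: 0.0
t 2.57 tcp [512.9 265.8  67.1] shift cm [ 0.31 -0.19  4.71] turn [0. 0. 0.] open 85.8 F [ 0.1 -0.5 -0.8]
```

```bash
python3 -m jog '[[0.3,-0.15,1.5,0,0,0,1],[0,0,1.6,0,0,0,1],[0,0,1.4,0,0,0,1],[0,0,0,0,0,0,1],[0,0,0,0,0,0,0],[0,0,0,0,0,0,0],[0,0,0,0,0,0,0],[0,0,0,0,0,0,0]]' 30;python3 -m jog '[[0,0,0,0,0,0,0],[0,0,0,0,0,0,0],[0,0,0,0,0,0,0],[0,0,0,0,0,0,0]]' 30; python3 -c "
from h import *
go(509.5,264.7,20,76.3)"
```

```text
t: 3.23
tcp_pos: [510.1, 265.6, 22.9]
eef_rot: [0.374, 3.117, 0.002]
force: [0.0, -0.6, 4.3]
opening: 45.3
grip_force: 29.3
t: 3.57
tcp_pos: [510.1, 265.6, 22.9]
eef_rot: [0.374, 3.117, 0.002]
force: [-1.1, -0.7, 6.4]
opening: 45.3
grip_force: 29.3
t 3.57 tcp [510.1 265.6  22.9] shift cm [ 0.04 -0.1   0.29] turn [0.1 0.1 0. ] open 45.3 F [-1.1 -0.7  6.4]
```

```bash
python3 -m jog '[[0,0,-1.5,0,0,0,0],[0,0,-2.5,0,0,0,0],[0,0,-2.5,0,0,0,0],[0,0,-2.5,0,0,0,0],[0,0,-2,0,0,0,0],[-0.8,-1,0,0,0,0,0],[-1.67,-2,0,0,0,0,0],[-1.67,-2,0,0,0,0,0]]';python3 -m jog '[[-1.67,-2,0,0,0,0,0],[-1.67,-2,0,0,0,0,0],[-1.67,-2,0,0,0,0,0],[-1.67,-2,0,0,0,0,0],[-1.67,-2,0,0,0,0,0],[-1.67,-2,0,0,0,0,0],[-1.67,-2,0,0,0,0,0],[-0.8,-1,0,0,0,0,0]]'; python3 -m jog '[[0,0,0,0,0,4,0],[0,0,0,0,0,7,0],[0,0,0,0,0,7,0],[0,0,0,0,0,7,0],[0,0,0,0,0,7,0],[0,0,0,0,0,7,0],[0,0,0,0,0,7,0],[0,0,0,0,0,7,0]]';python3 -m jog '[[0,0,0,0,0,6,0],[0,0,0,0,0,3.5,0],[0,0,0,0,0,0,0],[0,0,0,0,0,0,0]]'; python3 -c "
from h import *
go(624.8,32,35,13.75)
f=grab_frame('scene');g=grab_frame('top')
cv2.imwrite('pics/b.png',np.hstack([cv2.resize(f[130:290,300:480],(540,480)),cv2.resize(g[120:220,330:430],(260,260)).repeat(1,0) if 0 else cv2.copyMakeBorder(cv2.resize(g[120:220,330:430],(260,260)),0,220,0,0,0)]))"
```

```text
t: 4.23
tcp_pos: [537.8, 207.0, 132.1]
eef_rot: [0.37, 3.119, 0.002]
force: [0.6, -0.9, -0.6]
opening: 45.4
grip_force: 30.2
t: 4.9
tcp_pos: [624.5, 26.9, 131.5]
eef_rot: [0.38, 3.117, -0.003]
force: [-0.2, -0.8, -0.9]
opening: 45.4
grip_force: 30.2
t: 5.57
tcp_pos: [623.1, 32.0, 131.2]
eef_rot: [-1.734, -2.619, -0.0]
force: [-0.0, -0.3, -0.9]
opening: 45.4
grip_force: 30.2
t: 5.9
tcp_pos: [623.2, 32.1, 131.2]
eef_rot: [-1.934, -2.475, 0.0]
force: [-0.7, -0.3, -0.9]
opening: 45.4
grip_force: 30.2
t 5.9 tcp [623.2  32.1 131.2] shift cm [-0.05  0.15  9.62] turn [-0.  -0.   0.2] open 45.4 F [-0.7 -0.3 -0.9]
```

View pics/b.png

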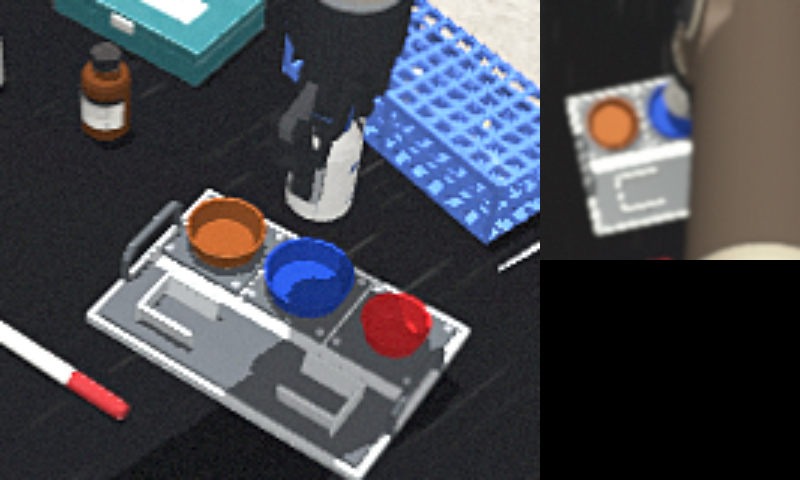

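Picture: the saline bottle hangs upright in the fingers, its base at crop (320,210), above the blue well (310,275). Lowering it.

```bash
python3 -m jog '[[-0.05,0.15,1.5,0,0,0,0],[0,0,2,0,0,0,0],[0,0,2,0,0,0,0],[0,0,1,0,0,0,0],[0,0,0.7,0,0,0,0],[0,0,0.6,0,0,0,0],[0,0,0.5,0,0,0,0],[0,0,0,0,0,0,0]]'; python3 -m jog '[[0,0,0.4,0,0,0,0],[0,0,0.4,0,0,0,0],[0,0,0,0,0,0,0],[0,0,0,0,0,0,0]]'; python3 -c "
from h import *
go(624.8,32,35,13.75)
print(get_state()['moment'])"
```

```text
t: 6.67
tcp_pos: [625.0, 31.4, 47.9]
eef_rot: [-1.938, -2.473, 0.0]
force: [0.1, -1.2, -0.1]
opening: 45.5
grip_force: 30.2
t: 7.0
tcp_pos: [625.0, 31.5, 40.3]
eef_rot: [-1.938, -2.473, -0.0]
force: [0.3, 0.0, -1.0]
opening: 45.3
grip_force: 30.2
t 7.0 tcp [625.   31.5  40.3] shift cm [ 0.06 -0.01  0.53] turn [-0.  -0.   0.1] open 45.3 F [ 0.3  0.  -1. ]
[-0.05165532 -0.01816398 -0.01621421]
```

No contact yet; the last few mm.

```bash
python3 -m jog '[[0.05,0,0.2,0,0,0,0],[0,0,0.2,0,0,0,0],[0,0,0.1,0,0,0,0],[0,0,0,0,0,0,0],[0,0,0,0,0,0,0]]'; python3 -c "
from h import *
go(624.8,32,35,13.75)"
```

```text
t: 7.42
tcp_pos: [624.9, 31.9, 35.3]
eef_rot: [-1.938, -2.473, 0.0]
force: [0.4, -0.5, -1.4]
opening: 45.0
grip_force: 30.4
t 7.42 tcp [624.9  31.9  35.3] shift cm [ 0.01 -0.01  0.03] turn [-0.   0.   0.1] open 45.0 F [ 0.4 -0.5 -1.4]
```

```bash
python3 -m jog '[[0,0,0.1,0,0,0,0],[0,0,0.1,0,0,0,0],[0,0,0,0,0,0,0]]';python3 -m jog '[[0,0,0.1,0,0,0,0],[0,0,0,0,0,0,0]]'
```

```text
t: 7.67
tcp_pos: [625.0, 31.9, 34.9]
eef_rot: [-1.938, -2.472, -0.002]
force: [-5.6, 1.2, 14.6]
opening: 45.5
grip_force: 31.6
t: 7.83
tcp_pos: [625.1, 31.9, 34.9]
eef_rot: [-1.938, -2.472, -0.002]
force: [-9.4, 0.6, 23.2]
opening: 45.2
grip_force: 32.3
```

Seated at the expected height. Relieving the force, opening and retreating straight up.

```bash
python3 -m jog '[[0,0,-0.2,0,0,0,0],[0,0,0,0,0,0,0.6],[0,0,0,0,0,0,0.75],[0,0,0,0,0,0,0.85],[0,0,0,0,0,0,0.85],[0,0,0,0,0,0,0.85]]';python3 -m jog '[[0,0,-1.5,0,0,0,0.85],[0,0,-2.5,0,0,0,0.85],[0,0,-3,0,0,0,0.85],[0,0,-3,0,0,0,0.9],[0,0,-2,0,0,0,1],[0,0,-2,0,0,0,1],[0,0,0,0,0,0,1],[0,0,0,0,0,0,1]]'; python3 -c "
from h import *
go(627,271,175,76.3)"
```

```text
t: 8.33
tcp_pos: [624.8, 31.8, 33.9]
eef_rot: [-1.938, -2.472, 0.001]
force: [-0.6, -0.2, 0.7]
opening: 73.0
grip_force: 0.0
t: 9.0
tcp_pos: [625.5, 31.9, 175.2]
eef_rot: [1.937, 2.472, 0.003]
force: [-0.0, -0.3, -0.1]
opening: 85.4
grip_force: 0.0
t 9.0 tcp [625.5  31.9 175.2] shift cm [23.18  5.86  0.03] turn [  0.1   0.1 -62.5] open 85.4 F [-0.  -0.3 -0.1]
```

```bash
python3 -m jog '[[1.2,0.3,0,0,0,0,1],[2.5,0.63,0,0,0,0,1],[2.5,0.63,0,0,0,0,1],[2.5,0.63,0,0,0,0,1],[2.5,0.63,0,0,0,0,1],[2.5,0.63,0,0,0,0,1],[2.5,0.63,0,0,0,0,1],[2.5,0.63,0,0,0,0,1]]'; python3 -m jog '[[2.5,0.63,0,0,0,0,1],[2,0.52,0,0,0,0,1],[0,0,0,0,0,-4,1],[0,0,0,0,0,-7,1],[0,0,0,0,0,-7,1],[0,0,0,0,0,-7,1],[0,0,0,0,0,-7,1],[0,0,0,0,0,-7,1]]';python3 -m jog '[[0,0,0,0,0,-7,1],[0,0,0,0,0,-7,1],[0,0,0,0,0,-6,1],[0,0,0,0,0,-3.5,1],[0,0,0,0,0,0,1]]'; python3 -c "
from h import *
go(627,271,20,76.3)
f=grab_frame('scene');g=grab_frame('top'); cv2.imwrite('pics/t2.png',g)
cv2.imwrite('pics/c.png',cv2.resize(f[60:270,250:480],None,fx=2.8,fy=2.8))"
```

```text
t: 9.67
tcp_pos: [624.7, 227.1, 172.3]
eef_rot: [-1.936, -2.472, 0.004]
force: [0.1, -0.8, 0.2]
opening: 85.3
grip_force: 0.0
t: 10.33
tcp_pos: [625.1, 272.2, 172.2]
eef_rot: [-0.991, -2.979, 0.003]
force: [-0.3, 0.2, 0.4]
opening: 85.6
grip_force: 0.0
t: 10.75
tcp_pos: [625.2, 271.9, 172.4]
eef_rot: [-0.369, -3.117, 0.001]
force: [-0.1, -0.2, 0.2]
opening: 85.5
grip_force: 0.0
t 10.75 tcp [625.2 271.9 172.4] shift cm [-0.23 -0.03 15.24] turn [-0.1 -0.2  0.2] open 85.5 F [-0.1 -0.2  0.2]
```

View pics/c.png

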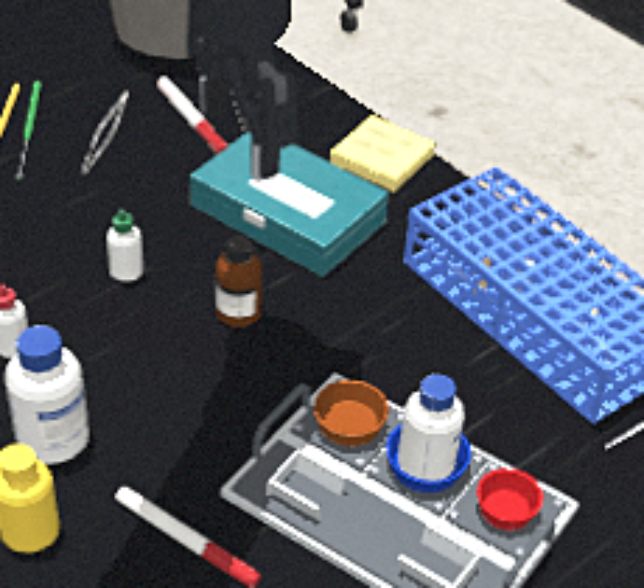

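The saline bottle stands upright in the blue well (crop 430,430). The amber bottle is at (238,285), and the fingers are above it. Grasping it.

```bash
python3 -m jog '[[-0.2,0,1.5,0,0,0,1],[0,0,2.5,0,0,0,1],[0,0,2.5,0,0,0,1],[0,0,2.5,0,0,0,1],[0,0,2,0,0,0,1],[0,0,1.5,0,0,0,1],[0,0,0,0,0,0,1],[0,0,0,0,0,0,1]]'; python3 -c "
from h import *
go(627,271,20,76.3)"
```

```text
t: 11.52
tcp_pos: [627.5, 270.7, 48.2]
eef_rot: [-0.376, -3.117, 0.002]
force: [0.4, 0.5, 0.6]
opening: 85.5
grip_force: 0.0
t 11.52 tcp [627.5 270.7  48.2] shift cm [0.05 0.02 2.82] turn [-0.1 -0.1 -0. ] open 85.5 F [0.4 0.5 0.6]
```

```bash
python3 -m jog '[[0,0,1.5,0,0,0,1],[0,0,1.3,0,0,0,1],[0,0,0,0,0,0,0.8],[0,0,0,0,0,0,0],[0,0,0,0,0,0,0],[0,0,0,0,0,0,0],[0,0,0,0,0,0,0],[0,0,0,0,0,0,0]]';python3 -m jog '[[0,0,0,0,0,0,0],[0,0,0,0,0,0,0],[0,0,0,0,0,0,0]]'; python3 -c "
from h import *
go(607.9,104.1,130,76.3)"
```

```text
t: 12.18
tcp_pos: [629.1, 271.0, 22.4]
eef_rot: [0.374, 3.118, 0.002]
force: [-0.6, 0.2, 5.0]
opening: 39.5
grip_force: 30.3
t: 12.43
tcp_pos: [629.1, 270.9, 22.4]
eef_rot: [0.374, 3.118, 0.002]
force: [-0.8, -0.4, 6.1]
opening: 39.2
grip_force: 30.5
t 12.43 tcp [629.1 270.9  22.4] shift cm [ -1.91 -16.7  -10.78] turn [0.1 0.1 0. ] open 39.2 F [-0.8 -0.4  6.1]
```

```bash
python3 -m jog '[[0,0,-1.5,0,0,0,0],[0,0,-2.5,0,0,0,0],[0,0,-2.5,0,0,0,0],[0,0,-2.5,0,0,0,0],[0,0,-1.8,0,0,0,0],[-0.1,-1,0,0,0,0,0],[-0.3,-2.5,0,0,0,0,0],[-0.3,-2.5,0,0,0,0,0]]';python3 -m jog '[[-0.3,-2.5,0,0,0,0,0],[-0.3,-2.5,0,0,0,0,0],[-0.3,-2.5,0,0,0,0,0],[-0.3,-2.2,0,0,0,0,0],[0,-1,0,0,0,0,0],[0,0,0,0,0,4,0],[0,0,0,0,0,7,0],[0,0,0,0,0,7,0]]'; python3 -m jog '[[0,0,0,0,0,7,0],[0,0,0,0,0,7,0],[0,0,0,0,0,7,0],[0,0,0,0,0,7,0],[0,0,0,0,0,7,0],[0,0,0,0,0,6,0],[0,0,0,0,0,3.5,0],[0,0,0,0,0,0,0]]'; python3 -c "
from h import *
go(607.6,104,34.4,13.75)"
```

```text
t: 13.1
tcp_pos: [620.2, 211.0, 129.6]
eef_rot: [-0.37, -3.12, -0.001]
force: [-0.2, -0.4, -0.8]
opening: 39.1
grip_force: 30.4
t: 13.77
tcp_pos: [606.9, 104.0, 129.3]
eef_rot: [-0.867, -3.019, -0.001]
force: [0.9, -0.5, -1.3]
opening: 39.2
grip_force: 30.4
t: 14.43
tcp_pos: [606.8, 104.8, 129.0]
eef_rot: [-1.94, -2.47, 0.001]
force: [0.8, 0.6, -0.8]
opening: 39.5
grip_force: 30.3
t 14.43 tcp [606.8 104.8 129. ] shift cm [-0.1   0.06  9.46] turn [-0. -0. -0.] open 39.5 F [ 0.8  0.6 -0.8]
```

```bash
python3 -m jog '[[-0.15,0.05,1.5,0,0,0,0],[0,0,2,0,0,0,0],[0,0,2,0,0,0,0],[0,0,1,0,0,0,0],[0,0,0.7,0,0,0,0],[0,0,0.5,0,0,0,0],[0,0,0.4,0,0,0,0],[0,0,0.4,0,0,0,0]]'; python3 -m jog '[[0,0,0.2,0,0,0,0],[0,0,0.2,0,0,0,0],[0,0,0.2,0,0,0,0],[0,0,0,0,0,0,0],[0,0,0,0,0,0,0]]'; python3 -c "
from h import *
go(607.6,104,34.4,13.75)"
```

```text
t: 15.1
tcp_pos: [608.7, 102.7, 44.7]
eef_rot: [1.937, 2.472, 0.002]
force: [-1.1, -0.6, -0.4]
opening: 39.6
grip_force: 30.3
t: 15.52
tcp_pos: [608.3, 102.0, 38.4]
eef_rot: [1.938, 2.472, -0.0]
force: [0.2, -1.5, -1.0]
opening: 39.5
grip_force: 30.3
t 15.52 tcp [608.3 102.   38.4] shift cm [ 0.21 -0.02  0.4 ] turn [0. 0. 0.] open 39.5 F [ 0.2 -1.5 -1. ]
```

```bash
python3 -m jog '[[0.15,0,0.2,0,0,0,0],[0,0,0.1,0,0,0,0],[0,0,0.1,0,0,0,0],[0,0,0.1,0,0,0,0],[0,0,0,0,0,0,0]]'
```

```text
t: 15.93
tcp_pos: [608.2, 101.5, 34.4]
eef_rot: [1.939, 2.469, -0.002]
force: [-2.0, -7.5, 9.9]
opening: 39.3
grip_force: 31.4
```

Seated (height as computed), with a light side load; relieving and releasing.

```bash
python3 -m jog '[[-0.15,0,-0.1,0,0,0,0],[0,0,0,0,0,0,0],[0,0,0,0,0,0,0.55],[0,0,0,0,0,0,0.7],[0,0,0,0,0,0,0.85],[0,0,0,0,0,0,0.85],[0,0,0,0,0,0,0.85]]';python3 -m jog '[[0,0,-1.5,0,0,0,0.85],[0,0,-2.5,0,0,0,0.85],[0,0,-3,0,0,0,0.85],[0,0,-3,0,0,0,0.9],[0,0,-2,0,0,0,1],[0,0,-2,0,0,0,1],[0,0,0,0,0,0,1],[0,0,0,0,0,0,1]]'; python3 -c "
from h import *
go(443.4,362.2,175,13.75)"
```

```text
t: 16.52
tcp_pos: [608.1, 103.3, 34.2]
eef_rot: [-1.937, -2.473, -0.001]
force: [-0.1, 0.1, 0.5]
opening: 72.7
grip_force: 0.0
t: 17.18
tcp_pos: [608.8, 103.0, 175.4]
eef_rot: [1.937, 2.472, 0.004]
force: [-0.8, -0.0, -0.1]
opening: 85.4
grip_force: 0.0
t 17.18 tcp [608.8 103.  175.4] shift cm [29.12 -9.86  0.03] turn [ 0.1 -0.   0.1] open 85.4 F [-0.8 -0.  -0.1]
```

```bash
python3 -m jog '[[1.3,-0.44,0,0,0,0,1],[2.6,-0.88,0,0,0,0,1],[2.6,-0.88,0,0,0,0,1],[2.6,-0.88,0,0,0,0,1],[2.6,-0.88,0,0,0,0,1],[2.6,-0.88,0,0,0,0,1],[2.6,-0.88,0,0,0,0,1],[2.6,-0.88,0,0,0,0,1]]'; python3 -m jog '[[2.6,-0.88,0,0,0,0,1],[2.6,-0.88,0,0,0,0,1],[2.6,-0.88,0,0,0,0,1],[1.8,-0.6,0,0,0,0,1],[0,0,0,0,0,0,1],[0,0,0,0,0,0,1]]'; python3 -c "
from h import *
go(443.4,362.2,20,13.75)
f=grab_frame('scene');g=grab_frame('top'); cv2.imwrite('pics/t3.png',g)
cv2.imwrite('pics/d.png',cv2.resize(f[80:280,220:470],None,fx=2.8,fy=2.8))"
```

```text
t: 17.85
tcp_pos: [494.9, 277.8, 172.8]
eef_rot: [-1.936, -2.472, 0.004]
force: [0.6, -0.0, -0.0]
opening: 85.5
grip_force: 0.0
t: 18.35
tcp_pos: [440.8, 363.0, 172.8]
eef_rot: [-1.933, -2.476, 0.004]
force: [-0.1, -0.2, -0.8]
opening: 85.5
grip_force: 0.0
t 18.35 tcp [440.8 363.  172.8] shift cm [-0.12  0.27 15.28] turn [-0.1  0.1  0.3] open 85.5 F [-0.1 -0.2 -0.8]
```

View pics/d.png

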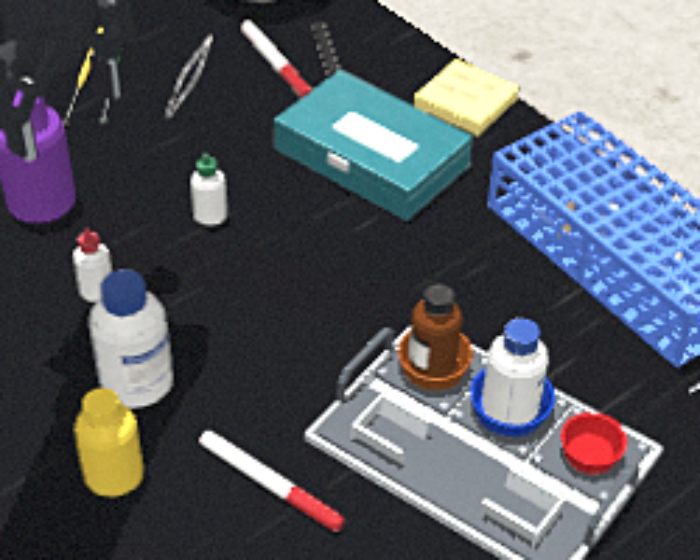

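Amber and saline both stand in their wells (crop 435,340 and 515,380). The red dropper is at (92,268), behind the big bottle. Going down on it.

```bash
python3 -m jog '[[-0.1,0.25,1.5,0,0,0,1],[0,0,2.5,0,0,0,1],[0,0,2.5,0,0,0,1],[0,0,2.5,0,0,0,1],[0,0,2,0,0,0,1],[0,0,1.5,0,0,0,1],[0,0,0,0,0,0,1],[0,0,0,0,0,0,1]]'; python3 -c "
from h import *
go(443.4,362.2,20,13.75)"
```

```text
t: 19.12
tcp_pos: [446.0, 359.7, 48.7]
eef_rot: [1.94, 2.47, -0.003]
force: [-0.9, -0.2, -0.4]
opening: 85.3
grip_force: 0.0
t 19.12 tcp [446.  359.7  48.7] shift cm [ 0.31 -0.19  2.87] turn [-0.1  0.1 -0. ] open 85.3 F [-0.9 -0.2 -0.4]
```

```bash
python3 -m jog '[[0.3,-0.2,1.4,0,0,0,1],[0,0,1.2,0,0,0,1],[0,0,0,0,0,0,0.7],[0,0,0,0,0,0,0],[0,0,0,0,0,0,0],[0,0,0,0,0,0,0],[0,0,0,0,0,0,0],[0,0,0,0,0,0,0]]';python3 -m jog '[[0,0,0,0,0,0,0],[0,0,0,0,0,0,0],[0,0,0,0,0,0,0]]'; python3 -c "
from h import *
go(642.5,-40,145,13.75)"
```

```text
t: 19.78
tcp_pos: [443.6, 364.0, 24.1]
eef_rot: [1.938, 2.472, 0.002]
force: [-0.7, -1.5, 4.4]
opening: 28.7
grip_force: 29.4
t: 20.03
tcp_pos: [443.6, 364.0, 24.1]
eef_rot: [1.938, 2.472, 0.002]
force: [0.1, -1.0, 6.8]
opening: 29.4
grip_force: 29.5
t 20.03 tcp [443.6 364.   24.1] shift cm [-43.97   9.69 -12.11] turn [ 0.1 -0.   0.1] open 29.4 F [ 0.1 -1.   6.8]
```

```bash
python3 -m jog '[[0,0,-1.6,0,0,0,0],[0,0,-2.5,0,0,0,0],[0,0,-2.5,0,0,0,0],[0,0,-2.5,0,0,0,0],[0,0,-2.5,0,0,0,0],[0,0,-2,0,0,0,0],[-1.2,0.27,0,0,0,0,0],[-2.5,0.55,0,0,0,0,0]]';python3 -m jog '[[-2.7,0.6,0,0,0,0,0],[-2.7,0.6,0,0,0,0,0],[-2.7,0.6,0,0,0,0,0],[-2.7,0.6,0,0,0,0,0],[-2.7,0.6,0,0,0,0,0],[-2.7,0.6,0,0,0,0,0],[-2.7,0.6,0,0,0,0,0],[-2.7,0.6,0,0,0,0,0]]'; python3 -m jog '[[-2.7,0.6,0,0,0,0,0],[-2.7,0.6,0,0,0,0,0],[-2.7,0.6,0,0,0,0,0],[-2.7,0.6,0,0,0,0,0],[-2.7,0.6,0,0,0,0,0],[-2.7,0.6,0,0,0,0,0],[-1.3,0.3,0,0,0,0,0],[0,0,0,0,0,0,0]]'; python3 -m jog '[[0,0,0,0,0,0,0]]'; python3 -c "
from h import *
go(642.5,-40,36,13.75)"
```

```text
t: 20.7
tcp_pos: [459.0, 333.0, 160.3]
eef_rot: [-1.93, -2.477, -0.005]
force: [0.1, -0.3, -1.0]
opening: 29.4
grip_force: 29.8
t: 21.37
tcp_pos: [558.2, 129.6, 158.7]
eef_rot: [-1.938, -2.472, 0.001]
force: [0.3, 0.4, -0.3]
opening: 29.3
grip_force: 29.8
t: 22.03
tcp_pos: [638.1, -33.8, 158.8]
eef_rot: [1.944, 2.466, -0.003]
force: [-0.5, -0.7, -1.3]
opening: 29.3
grip_force: 29.8
t: 22.12
tcp_pos: [637.3, -29.6, 158.6]
eef_rot: [-1.939, -2.47, 0.001]
force: [0.3, 0.3, -0.4]
opening: 29.5
grip_force: 29.8
t 22.12 tcp [637.3 -29.6 158.6] shift cm [-1.14  0.27 12.26] turn [-0.1 -0.  -0. ] open 29.5 F [ 0.3  0.3 -0.4]
```

```bash
python3 -m jog '[[-1.1,0.27,0,0,0,0,0],[0,0,0,0,0,0,0],[0,0,2,0,0,0,0],[0,0,2.5,0,0,0,0],[0,0,2.5,0,0,0,0],[0,0,1,0,0,0,0],[0,0,0,0,0,0,0],[0,0,0,0,0,0,0]]'; python3 -c "
from h import *
go(642.5,-40,36,13.75)
s=get_state();p=s['tcp_pos'];z=p[2]-24.1
print('expected base centre px',proj('scene',(p[0],p[1],z)),'well rim centre',proj('scene',(642.5,-40,30)), 'front base edge', z)
f=grab_frame('scene')
cv2.imwrite('pics/e.png',cv2.resize(f[170:270,380:480],None,fx=6,fy=6))"
```

```text
t: 22.78
tcp_pos: [643.1, -38.8, 79.5]
eef_rot: [-1.937, -2.473, 0.0]
force: [0.7, 0.5, 0.2]
opening: 29.5
grip_force: 29.8
t 22.78 tcp [643.1 -38.8  79.5] shift cm [-0.1  -0.09  4.35] turn [-0.  -0.   0.1] open 29.5 F [0.7 0.5 0.2]
expected base centre px [433.70524213 227.49303368] well rim centre [432.14640738 235.38791286] front base edge 55.44849929031174
```

View pics/e.png

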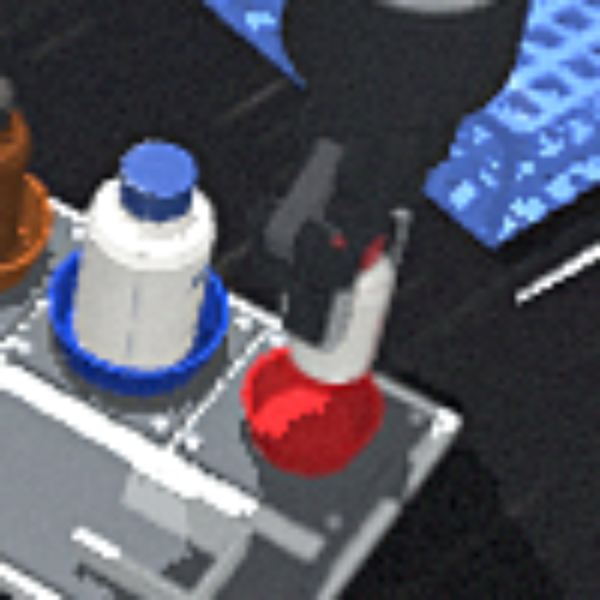

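The dropper hangs upright over the red well, base at crop (330,365), about 2 mm toward −y of the tool axis. I allow for that and lower it.

```bash
python3 -m jog '[[0.05,-0.08,1,0,0,0,0],[0,0,1,0,0,0,0],[0,0,0.8,0,0,0,0],[0,0,0.5,0,0,0,0],[0,0,0.4,0,0,0,0],[0,0,0.2,0,0,0,0],[0,0,0,0,0,0,0],[0,0,0,0,0,0,0]]'; python3 -c "
from h import *
go(642.5,-40,36,13.75)"
```

```text
t: 23.5
tcp_pos: [642.2, -39.0, 40.3]
eef_rot: [1.938, 2.472, -0.0]
force: [0.2, 0.3, 0.2]
opening: 29.4
grip_force: 29.8
t 23.5 tcp [642.2 -39.   40.3] shift cm [-0.1   0.    0.43] turn [0.  0.  0.1] open 29.4 F [0.2 0.3 0.2]
```

```bash
python3 -m jog '[[0,0,0.2,0,0,0,0],[0,0,0.1,0,0,0,0],[0,0,0.1,0,0,0,0],[0,0,0.1,0,0,0,0],[0,0,0,0,0,0,0]]'
```

```text
t: 23.92
tcp_pos: [642.3, -38.9, 36.2]
eef_rot: [-1.938, -2.472, -0.001]
force: [-2.8, -0.3, 7.1]
opening: 28.8
grip_force: 30.4
```

Seated. Releasing, going up, then on to the marker.

```bash
python3 -m jog '[[0,0,-0.1,0,0,0,0],[0,0,0,0,0,0,0.4],[0,0,0,0,0,0,0.55],[0,0,0,0,0,0,0.7],[0,0,0,0,0,0,0.75],[0,0,0,0,0,0,0.75],[0,0,0,0,0,0,0.75]]';python3 -m jog '[[0,0,-1.5,0,0,0,0.75],[0,0,-2.5,0,0,0,0.75],[0,0,-3,0,0,0,0.75],[0,0,-3,0,0,0,0.75],[0,0,-2,0,0,0,0.75],[0,0,-2,0,0,0,0.75],[0,0,0,0,0,0,0.75],[0,0,0,0,0,0,0.75]]'; python3 -c "
from h import *
go(431.9,-112.5,100,1.7)"
```

```text
t: 24.5
tcp_pos: [642.1, -38.8, 36.2]
eef_rot: [-1.938, -2.473, 0.0]
force: [-0.3, -0.3, -0.1]
opening: 64.4
grip_force: 0.0
t: 25.17
tcp_pos: [642.7, -38.9, 177.4]
eef_rot: [1.937, 2.471, 0.003]
force: [-0.5, 0.3, -0.0]
opening: 63.7
grip_force: 0.0
t 25.17 tcp [642.7 -38.9 177.4] shift cm [ -2.11 -22.25   7.69] turn [ 0.1 -0.  12.1] open 63.7 F [-0.5  0.3 -0. ]
```

```bash
python3 -m jog '[[-0.1,-1.2,0,0,0,0,0.5],[-0.25,-2.6,0,0,0,0,0.5],[-0.25,-2.6,0,0,0,0,0.5],[-0.25,-2.6,0,0,0,0,0.5],[-0.25,-2.6,0,0,0,0,0.5],[-0.25,-2.6,0,0,0,0,0.5],[-0.25,-2.6,0,0,0,0,0.5],[-0.25,-2.6,0,0,0,0,0.5]]';python3 -m jog '[[-0.2,-1.9,0,0,0,0,0.5],[-0.05,-1,0,0,0,0,0.5],[0,0,2,0,0,6,0.5],[0,0,2.5,0,0,6,0.5],[0,0,2,0,0,0,0.5],[0,0,1,0,0,0,0.5],[0,0,0,0,0,0,0.5],[0,0,0,0,0,0,0.5]]'; python3 -c "
from h import *
go(431.9,-112.5,25,1.7)
f=grab_frame('scene');cv2.imwrite('pics/f.png',cv2.resize(f[180:370,300:500],None,fx=3,fy=3))
T=cv2.imread('pics/top0.png')
for z in (3,8,12): print(plane('top',(428.4,229.2),z))
B=blob(f,'blue',(398,334));print(B[0] if B else None)
m=(f.min(2)>120).astype(np.uint8);n,l,st,ce=cv2.connectedComponentsWithStats(m);i=min(range(1,n),key=lambda i:np.hypot(*(ce[i]-(372,310))))
print(ce[i],st[i],plane('scene',ce[i],8))"
```

```text
t: 25.83
tcp_pos: [456.1, -103.3, 175.0]
eef_rot: [-1.937, -2.472, 0.002]
force: [-0.0, -1.3, -0.1]
opening: 42.7
grip_force: 0.0
t: 26.5
tcp_pos: [430.5, -112.6, 101.0]
eef_rot: [-2.185, -2.256, 0.002]
force: [0.1, -0.4, -0.6]
opening: 42.4
grip_force: 0.0
t 26.5 tcp [ 430.5 -112.6  101. ] shift cm [0.01 0.15 7.6 ] turn [-0.1  0.   0.1] open 42.4 F [ 0.1 -0.4 -0.6]
[ 429.95885175 -111.95821915    3.        ]
[ 429.78802344 -110.73775779    8.        ]
[ 429.6513608 -109.7613887   12.       ]
[396.88780488 334.03902439]
[371.48494983 310.35785953] [355 295  35  33 299] [427.42683985 -85.32180327   8.        ]
```

View pics/f.png

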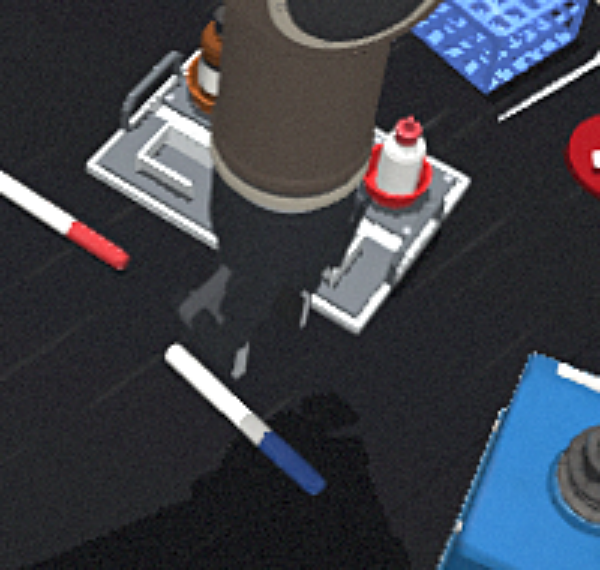

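The red dropper stands in the red well (crop 403,165). The marker runs from (172,352) to (320,488) with the fingers above its middle. Going down to grip.

```bash
python3 -m jog '[[0,0,1.5,0,0,0,0.5],[0,0,2.5,0,0,0,0.5],[0,0,2,0,0,0,0.5],[0,0,1.5,0,0,0,0.45],[0,0,1,0,0,0,0.45],[0,0,0.7,0,0,0,0.45],[0,0,0.2,0,0,0,0.45],[0,0,0,0,0,0,0.45]]'; python3 -c "
from h import *
go(430,-112.5,5,1.7)"
```

```text
t: 27.22
tcp_pos: [431.0, -112.7, 7.6]
eef_rot: [2.186, 2.256, 0.001]
force: [0.2, -0.3, 0.9]
opening: 38.5
grip_force: 0.0
t 27.22 tcp [ 431.  -112.7    7.6] shift cm [ 0.02 -0.1   0.26] turn [ 0.  -0.   0.1] open 38.5 F [ 0.2 -0.3  0.9]
```

```bash
python3 -m jog '[[0,0,0.2,0,0,0,0.3],[0,0,0,0,0,0,0],[0,0,0,0,0,0,0],[0,0,0,0,0,0,0],[0,0,0,0,0,0,0],[0,0,0,0,0,0,0],[0,0,0,0,0,0,0]]' 25; python3 -m jog '[[0,0,-1.5,0,0,0,0],[0,0,-2.5,0,0,0,0],[0,0,-2.5,0,0,0,0],[0,0,-2,0,0,0,0],[0,0,0,0,0,0,0]]'; python3 -c "
from h import *
go(546.1,12.7,90,13.75)"
```

```text
t: 27.8
tcp_pos: [431.2, -112.5, 5.9]
eef_rot: [2.185, 2.256, 0.002]
force: [-0.8, 0.2, 6.7]
opening: 12.9
grip_force: 26.7
t: 28.22
tcp_pos: [432.5, -113.0, 93.4]
eef_rot: [2.184, 2.253, 0.006]
force: [1.0, -0.5, -0.5]
opening: 12.9
grip_force: 25.9
t 28.22 tcp [ 432.5 -113.    93.4] shift cm [12.2  11.75  0.4 ] turn [  0.3   0.  -11.9] open 12.9 F [ 1.  -0.5 -0.5]
```

```bash
python3 -m jog '[[0.9,0.85,0,0,0,0,0],[1.9,1.8,0,0,0,0,0],[1.9,1.8,0,0,0,0,0],[1.9,1.8,0,0,0,0,0],[1.9,1.8,0,0,0,0,0],[1.9,1.8,0,0,0,0,0],[1.8,1.9,0,0,0,0,0],[0,0,0,0,0,0,0]]';python3 -m jog '[[0,0,0,0,0,-6,0],[0,0,0,0,0,-5.9,0],[0,0,0,0,0,0,0],[0,0,0,0,0,0,0]]'; python3 -c "
from h import *
go(546.1,12.7,17,13.75)
f=grab_frame('scene');cv2.imwrite('pics/g.png',cv2.resize(f[150:320,310:480],None,fx=3.4,fy=3.4))"
```

```text
t: 28.88
tcp_pos: [547.2, 19.2, 88.6]
eef_rot: [-2.178, -2.263, -0.002]
force: [0.2, 0.1, -1.3]
opening: 13.2
grip_force: 25.9
t: 29.22
tcp_pos: [543.7, 13.5, 89.2]
eef_rot: [-1.943, -2.467, 0.001]
force: [-0.6, 0.9, -0.9]
opening: 13.4
grip_force: 25.9
t 29.22 tcp [543.7  13.5  89.2] shift cm [-0.14  0.23  7.22] turn [-0.1 -0.  -0.2] open 13.4 F [-0.6  0.9 -0.9]
```

View pics/g.png

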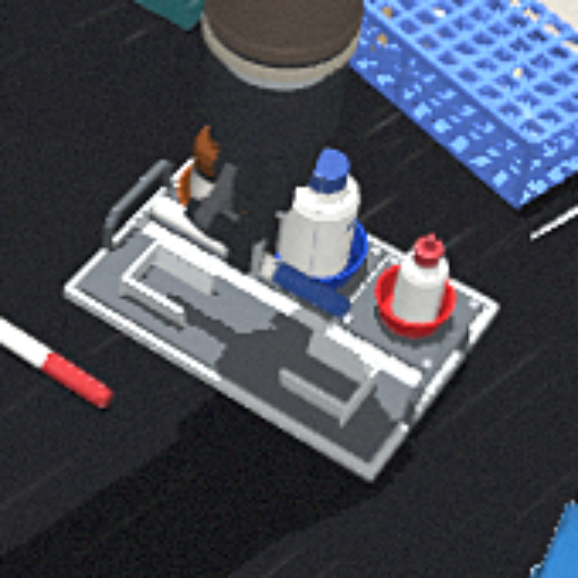

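The marker hangs parallel to the trough, (150,205) to (345,305) in the crop, centred on the gripper. Lowering it in.

```bash
python3 -m jog '[[-0.14,0.23,0,0,0,0,0],[0,0,1.5,0,0,0,0],[0,0,2,0,0,0,0],[0,0,1.5,0,0,0,0],[0,0,0.8,0,0,0,0],[0,0,0.4,0,0,0,0],[0,0,0.3,0,0,0,0],[0,0,0,0,0,0,0]]'; python3 -c "
from h import *
p=proj('scene',(543.7,13.5,91)); print((p-[310,150])*3.4)
go(546.1,12.7,17,13.75)"
```

```text
t: 29.93
tcp_pos: [546.9, 12.2, 25.2]
eef_rot: [1.941, 2.47, -0.0]
force: [0.1, 1.0, -0.4]
opening: 13.2
grip_force: 25.9
[251.84044047 254.68044802]
t 29.93 tcp [546.9  12.2  25.2] shift cm [ 0.06 -0.06  0.82] turn [-0.   0.  -0.1] open 13.2 F [ 0.1  1.  -0.4]
```

```bash
python3 -m jog '[[0.05,-0.05,0.3,0,0,0,0],[0,0,0.2,0,0,0,0],[0,0,0.2,0,0,0,0],[0,0,0,0,0,0,0],[0,0,0,0,0,0,0]]'
```

```text
t: 30.35
tcp_pos: [546.2, 12.8, 18.4]
eef_rot: [1.94, 2.471, 0.0]
force: [0.2, -0.3, -0.1]
opening: 13.0
grip_force: 25.9
```

```bash
python3 -m jog '[[0,0,0.1,0,0,0,0],[0,0,0,0,0,0,0],[0,0,0,0,0,0,0.25],[0,0,0,0,0,0,0.35],[0,0,0,0,0,0,0.35],[0,0,0,0,0,0,0.35]]'; python3 -m jog '[[0,0,-1,0,0,0,0.35],[0,0,-2,0,0,0,0.35],[0,0,-3,0,0,0,0.35],[0,0,-3,0,0,0,0.35],[0,0,-3,0,0,0,0.35],[0,0,-3,0,0,0,0.35],[0,0,0,0,0,0,0.35],[0,0,0,0,0,0,0.35]]';python3 -m jog '[[2.5,-2.5,0,0,0,0,0.35],[2.5,-2.5,0,0,0,0,0.35],[2.5,-2.5,0,0,0,0,0.35],[2.5,-2.5,0,0,0,0,0.35],[2.5,-2.5,0,0,0,0,0.35],[2.5,-2.5,0,0,0,0,0.35],[0,0,0,0,0,0,0.35],[0,0,0,0,0,0,0.35]]'; python3 -c "
from h import *
f=grab_frame('scene');g=grab_frame('top');cv2.imwrite('pics/top9.png',g);cv2.imwrite('pics/sc9.png',f)
cv2.imwrite('pics/i.png',cv2.resize(f[110:310,240:480],None,fx=3,fy=3))
for nm,c,a,b in [('sal','blue',proj('top',(624.8,32,94)),proj('scene',(624.8,32,94))),('redd','red',proj('top',(642.5,-40,72)),proj('scene',(642.5,-40,72))),('grn','green',(264,172),(293.4,138.9)),('rm','red',(373,223),(332.6,261.5)),('bm','blue',proj('top',(554.5,-21,20)),proj('scene',(554.5,-21,20)))]:
    A=blob(g,c,a,r=9,smin=60);B=blob(f,c,b,r=9)
    print(nm,a,b,A and (A[0],A[1][4]),B and (B[0],B[1][4]), tri(A[0],B[0]) if A and B else '')"
```

```text
t: 30.85
tcp_pos: [546.2, 12.7, 17.3]
eef_rot: [1.94, 2.471, 0.0]
force: [0.3, -0.6, 0.1]
opening: 29.7
grip_force: 0.0
t: 31.52
tcp_pos: [547.3, 12.8, 169.6]
eef_rot: [1.939, 2.469, 0.006]
force: [-1.3, 0.3, -0.1]
opening: 29.8
grip_force: 0.0
t: 32.18
tcp_pos: [362.9, 123.6, 166.7]
eef_rot: [-1.935, -2.474, 0.001]
force: [1.2, 0.3, 0.0]
opening: 30.1
grip_force: 0.0
sal [385.12922947 157.5015947 ] [406.21486902 200.16618552] (array([384.70689655, 156.65517241]), np.int32(58)) (array([406.07913669, 199.5971223 ]), np.int32(139)) (array([626.8200676 ,  33.49144565,  93.30524849]), np.float64(1.2226940222361635))
redd [409.22667946 153.59654911] [435.12241947 223.01078227] (array([406.07425743, 156.68316832]), np.int32(202)) (array([435.68055556, 223.05555556]), np.int32(72)) (array([639.43118008, -36.05155342,  68.55217964]), np.float64(13.446372742386018))
grn (264, 172) (293.4, 138.9) (array([263.6, 172.4]), np.int32(15)) (array([294.24242424, 139.24242424]), np.int32(33)) (array([579.04756113, 377.60634331,  56.8981725 ]), np.float64(0.8511637476857865))
rm (373, 223) (332.6, 261.5) (array([370.87096774, 222.05376344]), np.int32(93)) (array([332.37804878, 261.39634146]), np.int32(164)) (array([445.91818477,  59.26813951,  -0.55161641]), np.float64(1.3084305072615163))
bm [399.1152827 186.136037 ] [396.26602544 253.43159486] (array([401.80821918, 185.02739726]), np.int32(73)) (array([398.56849315, 255.86986301]), np.int32(146)) (array([556.92537614, -28.36387302,  17.53578478]), np.float64(3.4981900160883814))
```

View pics/i.png

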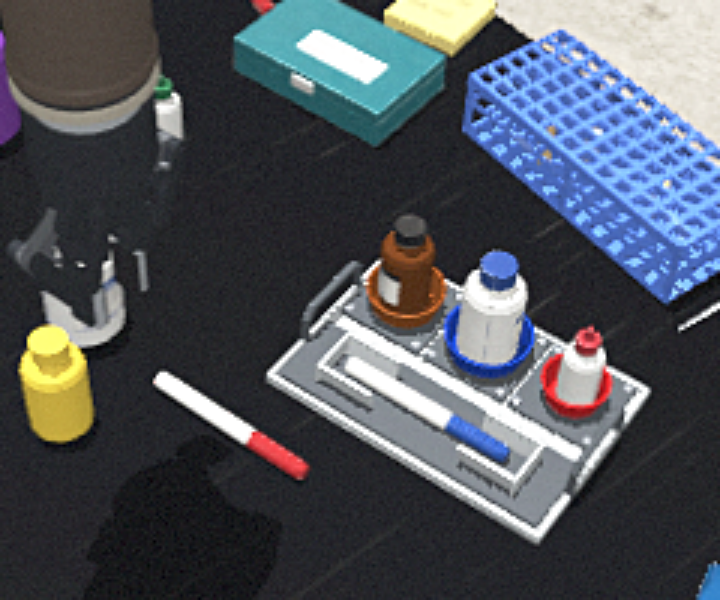

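All four items are in place. The saline cap is 11 mm higher than on the worktop (seat is at 12 mm), and the marker is within 1 mm of the trough centre. The green dropper is within 1 mm of its first measured position. The red marker's cap reads within about 8 mm, with part of it hidden from the top camera. The arm is clear, so I am handing in.

```bash
python3 -c "
from cell import *
print(sign_off())"
```

```text
the job is handed in; nothing more can be done
None
```

The job is handed in at about 32 s; the last pictures showed the saline, amber and red-capped bottles upright in their own wells, the blue marker in the trough, and the green dropper and red marker not visibly moved, but sign-off returned no verdict.

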